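Rod into the vial, carriage to the reader's notch

ROBOT

A 6-joint arm with a two-finger parallel gripper is mounted at the origin on a cart in front of the work surface, level with it; the furniture and walls round the work are solid. World frame = base frame: x ahead of the robot, y to its left, z up, the work surface at z = 0. Lengths are in mm, angles in degrees, forces in N, time in s.
With the tool pointing down it reaches from about 350 to 850 mm from the base axis. Payload 8.1 kg.
Tool frame: the origin (TCP) lies at the very end of the fingers, on their centre line; the grasp point (between the pads) lies 19 mm behind it (r.grip_point_offset is the distance from the TCP to the grasp point, in mm); z points along the fingers, y is the line along which they close (so a half turn about z gives the same grasp; the last joint's range is limited). The gripper opens to 85 mm and grips with 20 to 120 N. Pads are 22 mm wide; open, the fingers measure 114 mm over their backs; the gripper's body (76 mm by 85 mm) begins 54 mm behind the grasp point. The pads swing forward as they close: fully open they stand 13 mm farther back than shut.
Start: joints at [-72.903, 7.471, 85.268, -0, 87.261, -4.893], TCP at [224.688, -556.346, 231.292] pointing down, gripper open.
Joint ranges: [-169.43, 169.43], [-51.17, 129.36], [1.28, 143.12], [-76.62, 256.62], [0, 156.53], [-152.29, 152.29]. Speed limits (degrees/s): [136.94, 136.94, 159.86, 180, 180, 180].

INTERFACE

Orientations are given as [roll, pitch, yaw] about the fixed x, y, z axes, in that order (R = Rz(yaw) Ry(pitch) Rx(roll)).
In Python, from bench import status, eyes, r gives the robot as it stands.
- The arm moves only by the shell command python3 -m handwheel 'ROWS' [FORCE]. ROWS is a JSON object whose one key "series" holds a list that holds one entry, the list of rows, each a list of 7 numbers: the shift along the tool's x, y, z in cm, then the turn, a rotation vector about the tool's x, y, z in rad, then the opening, from 0 (shut) to 1 (fully open). In form: {"series": [[[tx, ty, tz, rx, ry, rz, claw], ...]]}. A call has 1 to 12 rows; each row is the pose to reach, as a shift and turn from the pose commanded when the call began, along the tool's axes at that moment; what a row does not reach only later rows make up. A row lasts 1/8 s, in which the tool goes at most 62.5 mm and 10.7 degrees, less where a joint would pass 70% of its speed; a pose out of reach is approached as far as the arm can. A call with a gripper value outside its range is refused whole. The fingers move at their own pace and stop on an object; FORCE is the grip in N (left out, the last holds). Time passes only in rows, so rows that repeat a pose let the fingers close. It gives the time, the measured TCP pose, the force, the opening and the grip force at its end, in the units of the state.
- status.sense(): the state, without advancing time (a new reading comes with each control period).
- eyes.snapshot(name): name is "side" or "top"; returns a dict with "img" (400x640x3 uint8, red, green, blue), "mtx" (3x3 intrinsics, pixels), "R" (3x3) and "t" (3): a world point X has camera coordinates R X + t. Camera axes: x right, y down, z forward; pixel columns grow to the right and rows downward; lengths in mm; the calibration is good to about 2 mm. A picture is of the moment at which its call begins. There is no depth.
- r.hand_in(): hands the job in; it is judged then, once.
The state is a dict: "time": time; "joint_pos": joint angles; "qd": joint speeds; "joint_efforts": joint torques, N m; "tool_pos": TCP position; "tcp_rot": TCP orientation; "ft_force": force on the tool from outside, world axes, zero at the start; "wrist_torque": the same for the moment, N m; "finger_gap": finger opening in mm; "grip_force": force on a finger pad.
Only numpy, scipy, OpenCV 4.12 (cv2) and the standard library are available. Lean on these libraries where they do the work, as an engineer would, in place of code of your own. Each camera call takes 0.05 s, during which the arm holds its last target. There are 200 camera calls.

TASK

Take the long rod (the one whose head stands higher) out of the two-hole stand, push it shaft-first all the way down into the narrow vial on the rail carriage, and let go of it. Then pinch the carriage's square upright grip post and slide the carriage along its rail toward the white reader until the reader's sprung ball clicks into the notch, without running past it, and finish there, the program ending with the fingers still gripping the post firmly. Leave the short rod in its hole and the loose marker and forceps where they lie.

Things in the scene. Friction and masses are not known exactly. Their poses are not given: they have to be found in the camera images.
- rail: Fixed aluminium rail base, 64 x 344 mm, 8 mm high, black end stops to 26 mm high; origin under its centre on the worktop. The carriage slides along its y axis. The reader stands on its +x side. It lies roughly across in front of the robot, a little turned.
- carriage (a joint): Carriage position along the rail (m): 0 = centred, grows toward the rail's +y; stops at +-0.095. Starts at -0.09 to -0.06; the notch comes at 0.0 to 0.05, so slide toward +y. Friction about 1.2 N plus 6 N per m/s; stays where left. Grey block 56 x 124 mm, deck 34 mm above the worktop, axes as the rail's; carries the vial (40 mm toward +y of its centre) and the grip post (46 mm toward -y).
- vial: Upright clear thick-walled round vial fixed on the carriage, 48 mm tall, outside 21 mm, lip 28 mm across; origin at the centre of its underside, z up, 34 mm above the worktop. Bore 10 mm, flared to about 17 mm at the mouth over the top 7 mm; inner floor 5 mm above the origin.
- vial_mouth (a point): Centre of the vial's mouth, 48 mm above the vial's origin, 82 mm above the worktop.
- vial_floor (a point): Centre of the vial's inner floor, 43 mm under the mouth; 39 mm above the worktop.
- grip_post: Square upright aluminium post on the carriage, 16 mm (along the rail's x) by 20 mm (along its y), top 116 mm above the worktop; origin at the centre of its foot, 34 mm above the worktop; axes parallel to the rail's.
- grip (a point): Point to pinch on the grip post, on its centre line, 66 mm above its foot, 100 mm above the worktop.
- notch (a point): Middle of the notch: gap between two upright steel lobes (10 mm diameter, 12 mm apart) on the carriage's +x side, level with the vial along the rail, 25 mm above the worktop. The ball meets the first lobe about 12 mm before the notch, resists, up to about 10 N, until 6 mm before, then snaps into the notch; about 10 N along the rail are needed to leave it again.
- reader: White housing 46 x 52 mm, 64 mm high, fixed beside the rail on its +x side, parallel to it; its place along the rail varies. Origin under it on the worktop, 72 mm from the rail's axis. A sprung 8 mm ball in the face toward the carriage sits at the reader's y = 0, 25 mm above the worktop: it is in the notch when the notch's y in the reader's frame is 0.
- stand: Fixed white block 130 x 60 mm, 45 mm high, with two holes (10 mm wide, 35 mm deep) at x = -35 and +35 mm in its frame; origin under its centre on the worktop.
- long_rod: Loose rod, 30 g, standing in one of the stand's holes (either one): steel shaft 7 mm diameter, 65 mm long with a chamfered tip, then a grey round head 14 mm diameter, 25 mm tall; 90 mm overall. Origin at the shaft's tip, z along the rod toward the head. In the stand its tip is 10 mm above the worktop and its top 100 mm.
- short_rod: Loose rod like the long one but with a 45 mm shaft (70 mm overall; top 80 mm above the worktop), in the stand's other hole; leave it alone. Origin at the shaft's tip.
- marker: Loose marker pen lying near the front edge, 12 x 130 x 14 mm; origin under its centre. Leave alone.
- tweezers: Loose steel forceps lying near the front edge, 18 x 133 x 6 mm; origin under their centre. Leave alone.
Mind the look-alikes: they are no part of the job. Several things look just like the reader: the one meant starts farthest to the robot's right.

How it is judged (in metres and radians):
On the way, in this order (a step that is already met when the one before it is completed fails the run):
1. the long rod stands fully down in the vial, let go (horizontal distance between long_rod and vial_floor below 0.004 m and z of long_rod in the frame of vial_floor below 0.004 m and angle between long_rod's own z axis and vertical below 0.2 rad and contact force between the fingers and long_rod below 0.1 N), for 0.2 s.
2. the carriage stands with the ball in the notch, its post held (y of notch in the frame of reader between -0.003 and 0.003 m and contact force between the fingers and grip_post above 15 N), for 0.2 s.
At the end, for the whole second after the job is handed in: The carriage rests within 3 mm of the notch's centre (ball in the notch), the fingers pinch the grip post with more than 15 N in all, and the long rod stands untouched in the vial with its tip within 4 mm of the vial's floor (all of step 1 and all of step 2 and contact force between the arm and long_rod below 0.1 N); the arm keeps its last pose, push and grip.
It fails at once if the carriage runs more than 15 mm past the notch (y of notch in the frame of reader above 0.015 m).
It fails at once if the short rod is moved out of its place (distance of short_rod from where it was at the start of the episode above 0.02 m).
It fails at once if the marker or the forceps are pushed away (distance of any of marker, tweezers from where it was at the start of the episode above 0.03 m).
It also fails if it takes over 58 s, if anything falls off the work surface, if the arm or the gripper's body presses on something with over 40 N, if the wrist force passes 120 N, or if a joint passes its speed limit or range.

## Working session

There is one attempt and no reset: what is moved stays moved. The work goes in short steps, Python scripts to look and compute and a shell command to move; the robot and the scene stay as the last step left them, time stands still between calls to the robot, and variables do not carry over. Pictures are saved under pics/ and viewed, at most 13 in all, crops included, and the job is handed in when it is done.

```bash
mkdir -p pics; ls; python3 - <<'E'
from bench import status, eyes, r
import cv2
print(status.sense())
for n in ("side","top"):
    s=eyes.snapshot(n); cv2.imwrite(f"pics/{n}0.png",s["img"][:,:,::-1]); print(n,s["mtx"],s["R"],s["t"])
E
```

```text
pics
{'time': 0.0, 'joint_pos': array([-7.29028071e+01,  7.51464474e+00,  8.53284126e+01,  4.90220076e-04,
        8.72626774e+01, -4.89154916e+00]), 'qd': array([-0.05707374,  0.02658835,  0.12667782,  0.0012121 , -0.06856291,
        0.04974079]), 'joint_efforts': array([ 1.76605199e-04, -5.69394958e+01, -5.00551736e+01, -1.55789990e-04,
        1.50359992e-02, -3.96738983e-06]), 'tool_pos': array([ 224.53117194, -555.81311652,  230.25758007]), 'tcp_rot': array([-1.79894692e+02, -9.50382427e-03,  2.19887095e+01]), 'ft_force': array([-0.04761861, -0.4590946 , -0.06391991]), 'wrist_torque': array([ 0.02193251,  0.00751489, -0.02365145]), 'grip_force': 0.0, 'finger_gap': 85.39047773205009}
side [[507.40874036   0.         320.95571028]
 [  0.         507.40874036 195.86738777]
 [  0.           0.           1.        ]] [[-0.80907867 -0.58739655  0.01889434]
 [-0.40243045  0.53030405 -0.74620865]
 [ 0.42830064 -0.61134516 -0.66544396]] [325.53023118 323.07203966 831.21722997]
top [[453.80696888   0.         321.66684734]
 [  0.         453.80696888 189.23982164]
 [  0.           0.           1.        ]] [[ 0.00858585 -0.99993345  0.0077057 ]
 [-0.99710566 -0.00914321 -0.07547657]
 [ 0.075542   -0.00703536 -0.9971178 ]] [-127.0025461   477.88232951 1307.30593845]
```

View pics/top0.png

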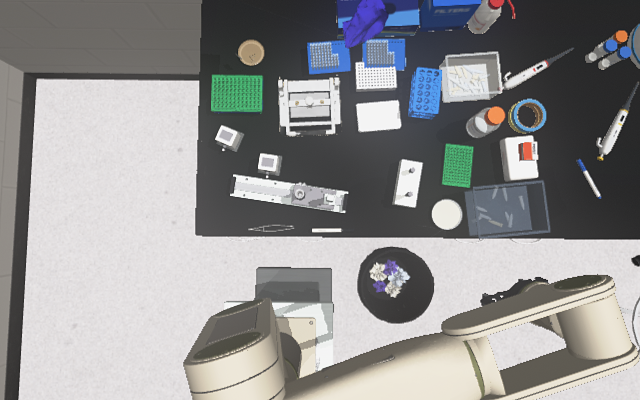

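View pics/side0.png

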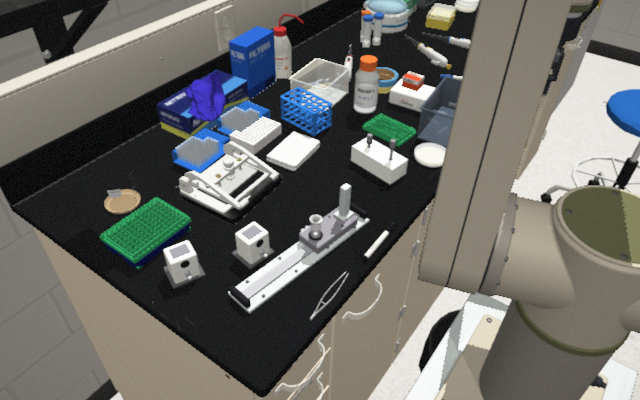

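The top view shows the rail from (232,190) to (347,202), with the carriage near (315,195). The stand is at (408,183). Reader look-alikes are at (270,162) and (228,137). Farthest to the robot's right means (270,162), which is also next to the rail. For the long rod, the candidates are the two heads on the stand: (411,167) and (408,195) in top, (369,140) and (393,147) in side. I'll check these in close crops.

```bash
python3 - <<'E'
import cv2,numpy as np
t=cv2.imread("pics/top0.png"); s=cv2.imread("pics/side0.png")
f=lambda im,x,y,w,h,k:cv2.resize(im[y:y+h,x:x+w],None,fx=k,fy=k,interpolation=cv2.INTER_CUBIC)
a=f(t,225,145,130,75,6)  # 780x450
b=f(s,340,120,75,70,5); c=f(t,385,150,50,70,5)
d=f(s,225,175,150,140,5)
cv2.imwrite("pics/c1.png",a)
m=np.zeros((350,650,3),np.uint8); m[:350,:375]=b; m[:350,385:635]=c
cv2.imwrite("pics/c2.png",m); cv2.imwrite("pics/c3.png",f(s,225,175,150,140,4))
E
```

```text
(no output)
```

View pics/c1.png

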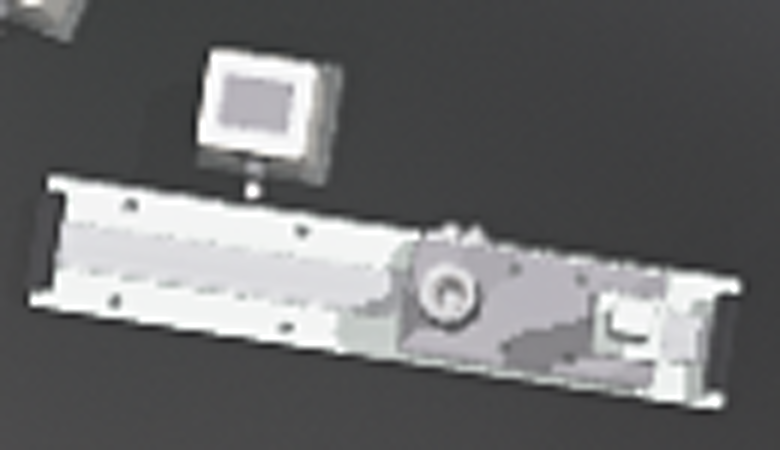

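View pics/c2.png

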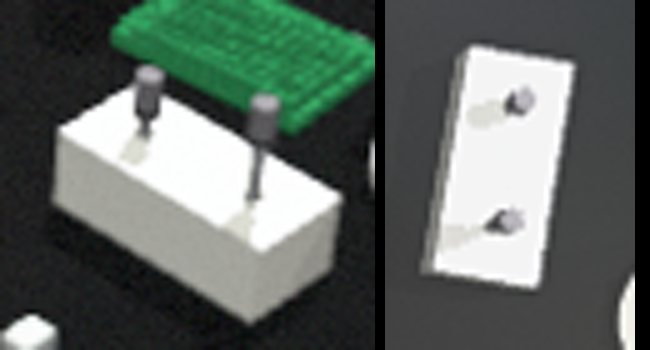

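View pics/c3.png

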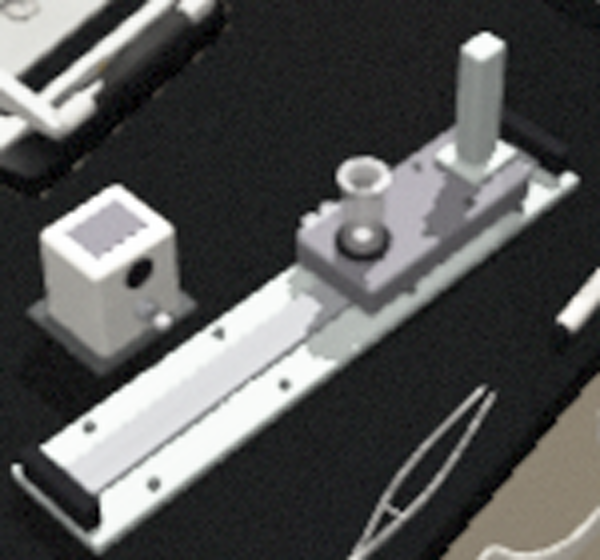

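```bash
cat > geo.py <<'E'
import numpy as np
from scipy.optimize import least_squares
from bench import status, eyes, r
C={n:eyes.snapshot(n) for n in ("side","top")}
def proj(n,X):
    c=C[n]; p=c["mtx"]@(c["R"]@np.asarray(X,float)+c["t"]); return p[:2]/p[2]
def tri(z,**px):
    f=lambda v:np.concatenate([proj(n,[v[0],v[1],z])-px[n] for n in px])
    s=least_squares(f,[500,0]); return s.x,s.fun
def P(p,k,o): return (np.array(p)+.5)/k-.5+np.array(o)
c1=lambda *p:P(p,6,(225,145)); c3=lambda *p:P(p,4,(225,175))
c2s=lambda *p:P(p,5,(340,120)); c2t=lambda x,y:P((x-385,y),5,(385,150))
E
cat > m.py <<'E'
from geo import *
np.set_printoptions(precision=1,suppress=True)
for n,z,s,t in [("long",100,c2s(265,102),c2t(514,218)),("short",80,c2s(150,75),c2t(524,98)),("vial",82,c3(363,177),c1(448,292)),
  ("reader",64,c3(109,228),c1(257,105)),("ball",25,c3(162,320),c1(252,190))]:
    print(n,*tri(z,side=s,top=t),"|",tri(z,side=s)[0],tri(z,top=t)[0])
print("post",tri(116,side=c3(484,45))[0])
cor=[(-32,172,c1(50,180)),(-32,172,None)]
K=[("top",(32,172,8),c1(50,180)),("top",(-32,172,8),c1(32,302)),("top",(32,-172,8),c1(740,285)),("top",(-32,-172,8),c1(718,405)),
 ("side",(32,172,8),c3(15,467)),("side",(-32,-172,8),c3(577,180))]
V=[("top",(0,40,82),c1(448,292)),("side",(0,40,82),c3(363,177)),("side",(0,-46,116),c3(484,45))]
Rd=[("top",(72,0,64),c1(257,105)),("side",(72,0,64),c3(109,228))]
def f(v):
    x,y,a,q,ry=v; c,s=np.cos(a),np.sin(a); o=[]
    for L,d in((K,0),(V,q),(Rd,ry)):
        for n,(u,w,z),p in L:
            w=w+d; o+=list(proj(n,[x+c*u-s*w,y+s*u+c*w,z])-p)
    return np.array(o)
s=least_squares(f,[500,0,-.15,-75,20],x_scale=[1,1,.01,1,1]); print(s.x[:2],np.degrees(s.x[2]),"q",s.x[3],"reader y",s.x[4],"notch q",s.x[4]-40); print(s.fun.reshape(-1,2))
x,y,a,q,ry=s.x; c,sn=np.cos(a),np.sin(a)
print("vial",x-sn*(q+40),y+c*(q+40),"post",x-sn*(q-46),y+c*(q-46))
E
python3 m.py
```

```text
long [ 463.2 -365.3] [-0.1 -0.5 -0.2  0.3] | [ 462.1 -363.9] [ 464.2 -365.8]
short [ 531.7 -375.9] [-0.3 -0.3  0.   0.4] | [ 530.4 -375.3] [ 532.9 -375.8]
vial [461.3 -59.3] [-0.1 -0.5 -0.3  0.4] | [460.3 -58.2] [462.4 -60.1]
reader [550.4  31.6] [-0.2 -0.1  0.1  0.3] | [549.9  31.7] [551.2  31.8]
ball [514.2  37.2] [-0.2  0.   0.3  0.3] | [513.8  36.9] [515.  38.]
post [ 447.8 -144.5]
[466.3 -26.4] -8.199401759938663 q -73.64674194589813 reader y 69.91828381981357 notch q 29.918283819813567
[[-0.  -0.6]
 [-0.7  0.5]
 [ 0.3 -0.5]
 [ 0.8  1.1]
 [-1.5 -0.4]
 [ 0.5 -1. ]
 [-0.2  0.3]
 [-0.1 -0.7]
 [-0.5 -0.3]
 [-0.3  1.3]
 [ 0.6  0.8]]
vial 461.50124169286903 -59.6534765443793 post 449.23604216270377 -144.77436047121148
```

```bash
cat > go.py <<'E'
import sys,numpy as np
from scipy.spatial.transform import Rotation as Ro
from bench import status
np.set_printoptions(precision=3,suppress=True)
def go(x,y,z,yaw=81.8):
    s=status.sense(); R=Ro.from_euler("xyz",s["tcp_rot"],degrees=True)
    G=Ro.from_euler("xyz",[180,0,yaw],degrees=True)
    d=R.inv().apply(np.array([x,y,z])-s["tool_pos"])/10
    print("t",round(s["time"],2),"pos",s["tool_pos"],s["tcp_rot"],"shift cm",d,"rot",(R.inv()*G).as_rotvec(),"F",s["ft_force"],"gap",s["finger_gap"],s["grip_force"])
if __name__=="__main__": go(*map(float,sys.argv[1:]))
E
python3 go.py 463.2 -365.3 140
```

```text
t 0.2 pos [ 224.584 -556.003  230.621] [-179.931   -0.005   21.991] shift cm [29.266 -8.737  9.075] rot [-0.001 -0.001 -1.044] F [ 0.232  0.074 -0.078] gap 85.49693724643018 0.0
```

```bash
python3 -m handwheel '{"series": [[[29.27,-8.74,9.0,0,0,-1.044,0.5],[29.27,-8.74,9.0,0,0,-1.044,0.5],[29.27,-8.74,9.0,0,0,-1.044,0.5],[29.27,-8.74,9.0,0,0,-1.044,0.5],[29.27,-8.74,9.0,0,0,-1.044,0.5],[29.27,-8.74,9.0,0,0,-1.044,0.5],[29.27,-8.74,9.0,0,0,-1.044,0.5],[29.27,-8.74,9.0,0,0,-1.044,0.5],[29.27,-8.74,9.0,0,0,-1.044,0.5],[29.27,-8.74,9.0,0,0,-1.044,0.5],[29.27,-8.74,9.0,0,0,-1.044,0.5],[29.27,-8.74,9.0,0,0,-1.044,0.5]]]}' 40; python3 go.py 463.2 -365.3 69
python3 - <<'E'
from geo import *
import cv2
a=C["side"]["img"][90:190,330:450,::-1]; b=C["top"]["img"][140:240,360:460,::-1]
cv2.imwrite("pics/d1.png",np.hstack([cv2.resize(a,None,fx=3.5,fy=3.5),cv2.resize(b,None,fx=3.5,fy=3.5)]))
E
```

```text
time: 1.7
tool_pos: [463.2, -365.8, 141.3]
tcp_rot: [180.0, -0.0, 81.8]
ft_force: [0.1, -0.5, 0.3]
finger_gap: 42.9
grip_force: 0.0
t 1.7 pos [ 463.235 -365.84   141.315] [180.     -0.     81.779] shift cm [ 0.053 -0.011  7.231] rot [ 0. -0. -0.] F [ 0.124 -0.487  0.305] gap 42.8854174800603 0.0
```

View pics/d1.png

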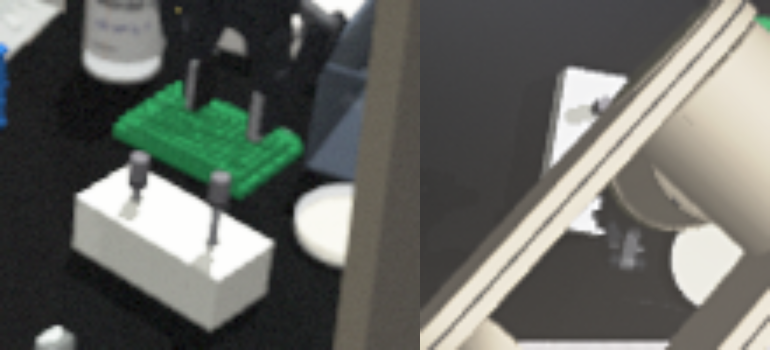

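The fingers straddle the long rod: their tips are at about (192,105) and (257,138) in the crop, and the head is at (220,180). Next I descend and grip.

```bash
python3 -m handwheel '{"series": [[[0.05,0,3.6,0,0,0,0.5],[0.05,0,7.2,0,0,0,0.5],[0.05,0,7.2,0,0,0,0.5],[0.05,0,7.2,0,0,0,0.1],[0.05,0,7.2,0,0,0,0],[0.05,0,7.2,0,0,0,0],[0.05,0,7.2,0,0,0,0],[0.05,0,7.2,0,0,0,0],[0.05,0,7.2,0,0,0,0]]]}' 40; python3 go.py 463.2 -365.3 150
```

```text
time: 2.92
tool_pos: [464.6, -366.2, 71.3]
tcp_rot: [179.8, 0.1, 81.8]
ft_force: [-0.0, 0.6, 6.7]
finger_gap: 13.0
grip_force: 39.3
t 2.92 pos [ 464.645 -366.247   71.323] [179.827   0.114  81.808] shift cm [ 0.058 -0.133 -7.868] rot [0.003 0.002 0.   ] F [-0.021  0.597  6.747] gap 12.977669931729313 39.28257644176483
```

```bash
python3 -m handwheel '{"series": [[[0,0,-3,0,0,0,0],[0,0,-6,0,0,0,0],[0,0,-10,0,0,0,0],[0,0,-12.9,0,0,0,0],[0,0,-12.9,0,0,0,0],[0,0,-12.9,0,0,0,0]]]}' 40; python3 go.py 461.5 -59.5 200
```

```text
time: 3.68
tool_pos: [463.1, -364.9, 197.3]
tcp_rot: [-179.9, -0.0, 81.8]
ft_force: [0.4, 0.8, -0.9]
finger_gap: 12.9
grip_force: 39.3
t 3.67 pos [ 463.071 -364.859  197.307] [-179.946   -0.037   81.806] shift cm [30.202 -4.508 -0.246] rot [-0.001 -0.001  0.   ] F [ 0.433  0.793 -0.9  ] gap 12.911995660496883 39.3300461769104
```

```bash
python3 -m handwheel '{"series": [[[4,-0.6,-0.2,0,0,0,0],[9,-1.3,-0.2,0,0,0,0],[14,-2.1,-0.2,0,0,0,0],[19,-2.8,-0.2,0,0,0,0],[24,-3.6,-0.2,0,0,0,0],[28,-4.2,-0.2,0,0,0,0],[30.2,-4.5,-0.2,0,0,0,0],[30.2,-4.5,2,0,0,0,0],[30.2,-4.5,4,0,0,0,0],[30.2,-4.5,4,0,0,0,0],[30.2,-4.5,4,0,0,0,0]]]}' 40; python3 go.py 461.5 -59.5 141
python3 - <<'E'
from geo import *
import cv2
a=C["side"]["img"][150:260,260:380,::-1]; b=C["top"]["img"][140:250,260:380,::-1]
cv2.imwrite("pics/d2.png",np.hstack([cv2.resize(a,None,fx=3.3,fy=5),cv2.resize(b,None,fx=3.3,fy=5)]) if 0 else cv2.resize(a,None,fx=5,fy=5,interpolation=cv2.INTER_CUBIC))
print(proj("side",[461.4,-59.5,82]),proj("side",[461.4,-59.5,102]))
E
```

```text
time: 5.05
tool_pos: [461.6, -59.9, 158.1]
tcp_rot: [-179.9, -0.0, 81.8]
ft_force: [0.5, 0.5, 0.8]
finger_gap: 12.6
grip_force: 39.3
t 5.05 pos [461.65  -59.887 158.083] [-179.942   -0.005   81.8  ] shift cm [ 0.036 -0.019  1.708] rot [-0.001 -0.    -0.   ] F [0.469 0.499 0.772] gap 12.575128254625248 39.331408739089966
[315.29280215 218.28379596] [315.40948924 210.99003884]
```

View pics/d2.png

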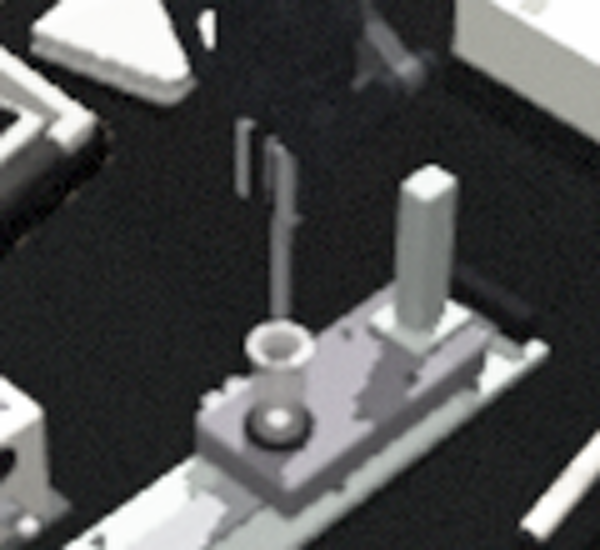

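The rod tip is at (281,318) in the crop, right above the mouth centre at (280,347), so it is aligned. Inserting in stages.

```bash
python3 -m handwheel '{"series": [[[0,0,0.8,0,0,0,0],[0,0,1.4,0,0,0,0],[0,0,1.8,0,0,0,0],[0,0,2.2,0,0,0,0],[0,0,2.6,0,0,0,0],[0,0,2.6,0,0,0,0],[0,0,2.6,0,0,0,0]]]}' 40; python3 go.py 461.5 -59.5 100
```

```text
time: 6.02
tool_pos: [462.0, -59.9, 132.4]
tcp_rot: [180.0, 0.0, 81.8]
ft_force: [0.2, -0.4, -0.5]
finger_gap: 12.3
grip_force: 39.3
t 6.03 pos [462.016 -59.889 132.404] [179.992   0.     81.808] shift cm [ 0.031 -0.057  3.24 ] rot [0. 0. 0.] F [ 0.215 -0.444 -0.485] gap 12.340114937281145 39.331693053245544
```

```bash
python3 -m handwheel '{"series": [[[0,0,0.5,0,0,0,0],[0,0,1.0,0,0,0,0],[0,0,1.5,0,0,0,0],[0,0,2.0,0,0,0,0],[0,0,2.5,0,0,0,0],[0,0,2.8,0,0,0,0],[0,0,2.8,0,0,0,0],[0,0,2.8,0,0,0,0]]]}' 40; python3 go.py 461.5 -59.5 100
```

```text
time: 7.02
tool_pos: [462.1, -59.9, 104.5]
tcp_rot: [180.0, -0.0, 81.8]
ft_force: [-0.1, 0.6, 0.0]
finger_gap: 12.8
grip_force: 39.3
t 7.03 pos [462.06  -59.891 104.458] [179.986  -0.001  81.81 ] shift cm [ 0.031 -0.061  0.446] rot [ 0. -0.  0.] F [-0.107  0.609  0.009] gap 12.79768481183331 39.33189868927002
```

```bash
python3 -m handwheel '{"series": [[[0,0,0.15,0,0,0,0],[0,0,0.3,0,0,0,0],[0,0,0.42,0,0,0,0],[0,0,0.5,0,0,0,0],[0,0,0.5,0,0,0,0],[0,0,0.5,0,0,0,0]]]}' 40; python3 go.py 461.5 -59.5 100
```

```text
time: 7.78
tool_pos: [462.5, -60.0, 100.3]
tcp_rot: [179.9, 0.0, 81.8]
ft_force: [-1.9, 0.7, 6.1]
finger_gap: 12.5
grip_force: 40.3
t 7.78 pos [462.517 -60.012 100.252] [179.929   0.006  81.808] shift cm [ 0.036 -0.108  0.025] rot [0.001 0.    0.   ] F [-1.911  0.706  6.113] gap 12.485998516793881 40.27055203914642
```

```bash
python3 -m handwheel '{"series": [[[0,0,-0.05,0,0,0,0.5],[0,0,-0.05,0,0,0,0.5],[0,0,-0.05,0,0,0,0.5],[0,0,-2,0,0,0,0.5],[0,0,-5,0,0,0,0.5],[0,0,-6.5,0,0,0,0.5],[0,0,-6.5,0,0,0,0.5]]]}' 40; python3 go.py 449 -144.8 81
python3 - <<'E'
from geo import *
import cv2
a=C["side"]["img"][150:260,260:380,::-1]
cv2.imwrite("pics/d3.png",cv2.resize(a,None,fx=5,fy=5,interpolation=cv2.INTER_CUBIC))
print((proj("side",[461.4,-59.5,129])-[260,150])*5)
E
```

```text
time: 8.65
tool_pos: [462.8, -60.1, 165.3]
tcp_rot: [179.9, 0.0, 81.8]
ft_force: [-0.6, -0.7, -0.1]
finger_gap: 42.8
grip_force: 0.0
t 8.65 pos [462.81  -60.075 165.317] [179.859   0.012  81.809] shift cm [-8.581 -0.181  8.433] rot [0.002 0.    0.   ] F [-0.58  -0.667 -0.143] gap 42.818285505632765 0.0
[277.86023709 254.14509475]
```

View pics/d3.png

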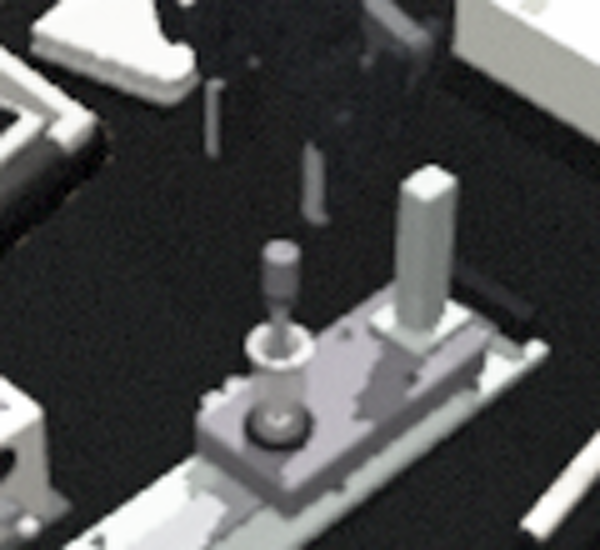

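The rod stands upright in the vial, with its head top at (281,248) against (278,254) predicted for fully down. The touchdown height agrees. Now the post.

```bash
python3 -m handwheel '{"series": [[[-4,-0.1,0,0,0,0,0.5],[-8.6,-0.18,0,0,0,0,0.5],[-8.6,-0.18,0,0,0,0,0.5],[-8.6,-0.18,3,0,0,0,0.5],[-8.6,-0.18,6,0,0,0,0.5],[-8.6,-0.18,8.4,0,0,0,0.5],[-8.6,-0.18,8.4,0,0,0,0.5],[-8.6,-0.18,8.4,0,0,0,0],[-8.6,-0.18,8.4,0,0,0,0],[-8.6,-0.18,8.4,0,0,0,0],[-8.6,-0.18,8.4,0,0,0,0],[-8.6,-0.18,8.4,0,0,0,0]]]}' 80; python3 go.py 463.5 -42.5 81
```

```text
time: 10.25
tool_pos: [449.7, -145.0, 81.7]
tcp_rot: [179.8, 0.0, 81.8]
ft_force: [8.2, -2.1, -5.7]
finger_gap: 15.3
grip_force: 79.8
t 10.25 pos [ 449.737 -144.95    81.66 ] [179.763   0.02   81.818] shift cm [10.337 -0.096  0.062] rot [0.004 0.    0.   ] F [ 8.231 -2.063 -5.734] gap 15.261352588928188 79.79891538619995
```

```bash
python3 -m handwheel '{"series": [[[0.5,0,0,0,0,0,0],[1.5,0,0,0,0,0,0],[2.5,0,0,0,0,0,0],[3.5,0,0,0,0,0,0],[4.5,0,0,0,0,0,0],[5.5,0,0,0,0,0,0],[6.5,0,0,0,0,0,0],[7.5,0,0,0,0,0,0],[8.2,0,0,0,0,0,0],[8.5,0,0,0,0,0,0],[8.5,0,0,0,0,0,0],[8.5,0,0,0,0,0,0]]]}' 80; python3 go.py 463.5 -42.5 81
python3 - <<'E'
from geo import *
import cv2
a=C["side"]["img"][150:270,225:345,::-1]
cv2.imwrite("pics/d4.png",cv2.resize(a,None,fx=5,fy=5,interpolation=cv2.INTER_CUBIC))
E
```

```text
time: 11.75
tool_pos: [461.8, -60.6, 81.7]
tcp_rot: [179.8, -0.0, 81.8]
ft_force: [6.8, 0.8, -5.1]
finger_gap: 14.9
grip_force: 79.7
t 11.75 pos [461.768 -60.577  81.651] [179.772  -0.011  81.817] shift cm [ 1.814 -0.086  0.065] rot [ 0.004 -0.     0.   ] F [ 6.837  0.756 -5.09 ] gap 14.861354769578112 79.72502946853638
```

View pics/d4.png

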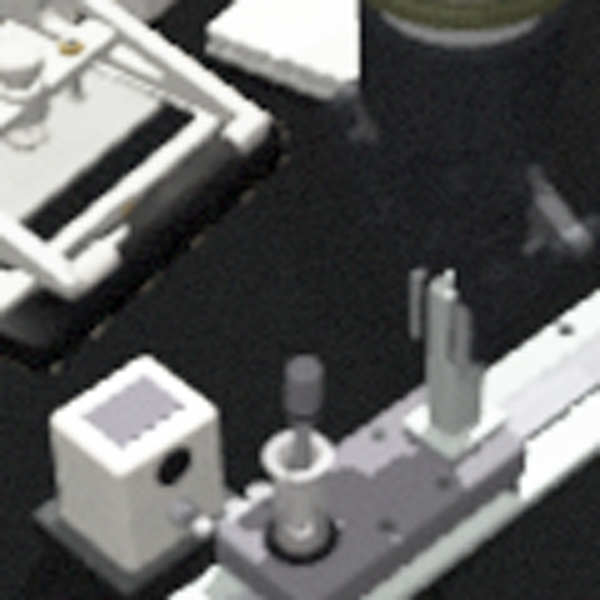

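The carriage came along with the rod still upright. The ball (203,525) is just short of the first lobe (232,505). Creeping in now, watching the force along the rail.

```bash
python3 -m handwheel '{"series": [[[0.15,0,0,0,0,0,0],[0.3,0,0,0,0,0,0],[0.45,0,0,0,0,0,0],[0.6,0,0,0,0,0,0],[0.6,0,0,0,0,0,0],[0.6,0,0,0,0,0,0]]]}' 80; for i in 1; do python3 -m handwheel '{"series": [[[0.1,0,0,0,0,0,0],[0.2,0,0,0,0,0,0],[0.2,0,0,0,0,0,0],[0.2,0,0,0,0,0,0]]]}' 80; python3 -m handwheel '{"series": [[[0.1,0,0,0,0,0,0],[0.2,0,0,0,0,0,0],[0.2,0,0,0,0,0,0],[0.2,0,0,0,0,0,0]]]}' 80; done
```

```text
time: 12.6
tool_pos: [462.6, -54.9, 81.7]
tcp_rot: [179.8, 0.0, 81.8]
ft_force: [6.6, -1.8, -5.2]
finger_gap: 14.8
grip_force: 79.7
time: 13.1
tool_pos: [462.9, -53.1, 81.7]
tcp_rot: [179.8, 0.0, 81.8]
ft_force: [7.6, -1.6, -5.7]
finger_gap: 14.7
grip_force: 79.7
time: 13.6
tool_pos: [463.0, -52.1, 81.7]
tcp_rot: [179.8, 0.1, 81.8]
ft_force: [5.7, -8.2, -6.3]
finger_gap: 15.1
grip_force: 79.8
```

```bash
python3 -m handwheel '{"series": [[[0.1,0,0,0,0,0,0],[0.2,0,0,0,0,0,0],[0.2,0,0,0,0,0,0]]]}' 80; python3 -m handwheel '{"series": [[[0.1,0,0,0,0,0,0],[0.2,0,0,0,0,0,0],[0.2,0,0,0,0,0,0]]]}' 80;  python3 -m handwheel '{"series": [[[0.1,0,0,0,0,0,0],[0.15,0,0,0,0,0,0],[0.15,0,0,0,0,0,0]]]}' 80
```

```text
time: 13.98
tool_pos: [463.2, -50.7, 81.7]
tcp_rot: [179.8, 0.2, 81.8]
ft_force: [4.1, -10.0, -5.7]
finger_gap: 14.8
grip_force: 79.7
time: 14.35
tool_pos: [463.6, -47.7, 81.7]
tcp_rot: [179.8, 0.1, 81.8]
ft_force: [5.8, -2.8, -6.3]
finger_gap: 15.1
grip_force: 79.8
time: 14.72
tool_pos: [463.8, -46.1, 81.7]
tcp_rot: [179.8, 0.1, 81.8]
ft_force: [6.4, -3.1, -6.1]
finger_gap: 14.4
grip_force: 79.8
```

```bash
python3 -m handwheel '{"series": [[[0.1,0,0,0,0,0,0],[0.15,0,0,0,0,0,0],[0.15,0,0,0,0,0,0]]]}' 80;  python3 -m handwheel '{"series": [[[0.1,0,0,0,0,0,0],[0.15,0,0,0,0,0,0],[0.15,0,0,0,0,0,0]]]}' 80; python3 go.py 463.5 -42.5 81
python3 - <<'E'
from geo import *
import cv2
a=C["side"]["img"][195:285,225:345,::-1]
cv2.imwrite("pics/d5.png",cv2.resize(a,None,fx=6,fy=6,interpolation=cv2.INTER_CUBIC))
E
```

```text
time: 15.1
tool_pos: [464.1, -44.2, 81.6]
tcp_rot: [179.8, 0.0, 81.8]
ft_force: [5.9, -1.8, -5.9]
finger_gap: 15.0
grip_force: 79.8
time: 15.48
tool_pos: [464.4, -42.5, 81.6]
tcp_rot: [179.8, 0.0, 81.8]
ft_force: [6.6, -1.1, -5.2]
finger_gap: 14.9
grip_force: 79.8
t 15.47 pos [464.353 -42.507  81.645] [179.776   0.006  81.808] shift cm [-0.011 -0.085  0.064] rot [0.004 0.    0.   ] F [ 6.564 -1.067 -5.182] gap 14.875821841411613 79.78799700737
```

View pics/d5.png

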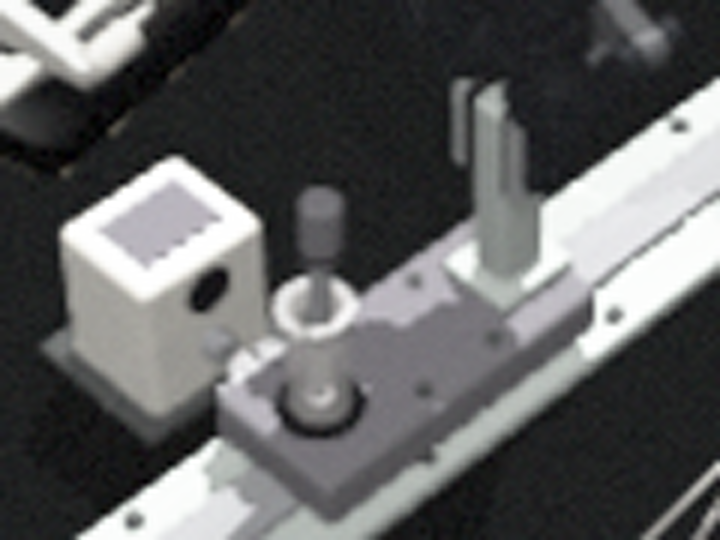

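```bash
python3 -m handwheel '{"series": [[[0.1,0,0,0,0,0,0],[0.1,0,0,0,0,0,0],[0.1,0,0,0,0,0,0]]]}' 80|sed -n '2p;4p';  python3 -m handwheel '{"series": [[[0.1,0,0,0,0,0,0],[0.1,0,0,0,0,0,0],[0.1,0,0,0,0,0,0]]]}' 80|sed -n '2p;4p'
python3 - <<'E'
from geo import *
a=tri(82,side=c3(363,177))[0]; b=tri(82,side=P((315,305),6,(225,195)))[0]
print(a,b,np.linalg.norm(b-a))
E
```

```text
tool_pos: [464.5, -41.6, 81.7]
ft_force: [6.0, -2.1, -5.3]
tool_pos: [464.6, -40.9, 81.7]
ft_force: [6.3, -2.5, -5.3]
[460.26922458 -58.24463155] [475.32115801  42.57932917] 101.9413152508687
```

```bash
for i in 1; do python3 -m handwheel '{"series": [[[0.1,0,0,0,0,0,0],[0.1,0,0,0,0,0,0],[0.1,0,0,0,0,0,0]]]}' 80|sed -n '2p;4p';  python3 -m handwheel '{"series": [[[0.1,0,0,0,0,0,0],[0.1,0,0,0,0,0,0],[0.1,0,0,0,0,0,0]]]}' 80|sed -n '2p;4p'; done
python3 - <<'E'
from geo import *
import cv2
a=C["top"]["img"][140:220,225:345,::-1]
b=C["side"]["img"][220:280,225:315,::-1]
cv2.imwrite("pics/d6.png",cv2.resize(b,None,fx=8,fy=8,interpolation=cv2.INTER_CUBIC))
E
```

```text
tool_pos: [464.6, -40.4, 81.7]
ft_force: [6.3, -6.8, -5.3]
tool_pos: [464.7, -40.0, 81.7]
ft_force: [5.4, -8.9, -5.4]
```

View pics/d6.png

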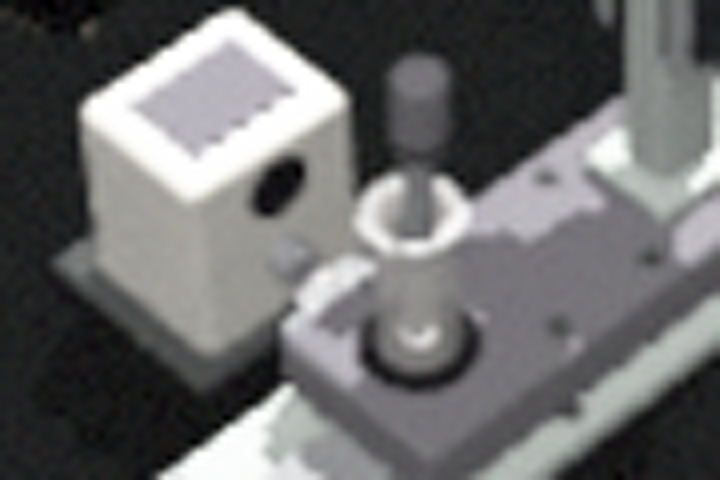

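Resistance rises steeply from TCP y of about -40.8, exactly one 12 mm pitch after the first lobe's onset at about -52.8. That puts the notch centre at y ≈ -41, so I'll back off to relax onto it.

```bash
python3 -m handwheel '{"series": [[[-0.1,0,0,0,0,0,0],[-0.2,0,0,0,0,0,0],[-0.25,0,0,0,0,0,0],[-0.25,0,0,0,0,0,0],[-0.25,0,0,0,0,0,0],[-0.25,0,0,0,0,0,0]]]}' 80
```

```text
time: 18.02
tool_pos: [464.6, -41.0, 81.6]
tcp_rot: [179.8, 0.0, 81.8]
ft_force: [6.8, 0.1, -5.5]
finger_gap: 15.0
grip_force: 79.8
```

A low-force slack region may lie before this wall, so I'll probe backward for the other lobe's flank and centre between the two.

```bash

python3 -m handwheel '{"series": [[[-0.1,0,0,0,0,0,0],[-0.1,0,0,0,0,0,0],[-0.1,0,0,0,0,0,0]]]}' 80|sed -n '2p;4p'
python3 -m handwheel '{"series": [[[-0.1,0,0,0,0,0,0],[-0.1,0,0,0,0,0,0],[-0.1,0,0,0,0,0,0]]]}' 80|sed -n '2p;4p'
python3 -m handwheel '{"series": [[[-0.1,0,0,0,0,0,0],[-0.1,0,0,0,0,0,0],[-0.1,0,0,0,0,0,0]]]}' 80|sed -n '2p;4p'
python3 -m handwheel '{"series": [[[-0.1,0,0,0,0,0,0],[-0.1,0,0,0,0,0,0],[-0.1,0,0,0,0,0,0]]]}' 80|sed -n '2p;4p'
```

```text
tool_pos: [464.4, -41.9, 81.7]
ft_force: [7.4, -0.4, -5.6]
tool_pos: [464.3, -42.5, 81.6]
ft_force: [7.1, 1.4, -4.4]
tool_pos: [464.3, -43.0, 81.6]
ft_force: [7.5, 5.4, -6.5]
tool_pos: [464.2, -43.5, 81.6]
ft_force: [8.0, 7.6, -5.7]
```

The walls rise at about -42.4 and -40.8, so the centre is about -41.6.

```bash
python3 -m handwheel '{"series": [[[0.15,0,0,0,0,0,0],[0.33,0,0,0,0,0,0],[0.33,0,0,0,0,0,0],[0.33,0,0,0,0,0,0],[0.33,0,0,0,0,0,0],[0.33,0,0,0,0,0,0],[0.33,0,0,0,0,0,0]]]}' 80
```

```text
time: 20.4
tool_pos: [464.5, -41.6, 81.7]
tcp_rot: [179.8, -0.0, 81.8]
ft_force: [7.3, -0.8, -6.0]
finger_gap: 14.9
grip_force: 79.8
```

```bash
python3 -c "
from bench import r
print(r.hand_in())"
```

```text
the job is handed in; nothing more can be done
None
```

The job is handed in, with no verdict shown: the long rod stands released at the bottom of the vial, and the carriage sits in the reader's notch, centred between the two lobes by a force probe from each side, with the fingers gripping the post at about 80 N.

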